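# Steady the board holder and hold its spring jaw open

## Task

On the blue circuit-board holder, swing the steel steadying foot out by its orange post until it seats in its end position, square to the holder. Only then pull the spring-loaded jaw open by its black handle until its red pointer stands within the green band on the scale, and finish while still holding it there, without letting go. Leave the foot seated and do not disturb the circuit board, tape roll, bottle and screwdriver lying around.

Things in the scene. Friction and masses are not known exactly. Their poses are not given: they have to be found in the camera images.
- holder: Blue base plate, 120 (x) x 250 (y) x 16 mm, fixed to the bench. Origin: centre of its underside. The jaw opens along its -y; the foot and white scale are on its +x side (away from the robot). On it: fixed jaw at y 73..93, x -45..45, top at z 46 mm; guide rods along y at x = -30 and 30, tops at z 35; end block at y -120..-106, top at z 42.
- carriage: Sliding jaw: block 90 (x) x 40 (y) mm, z 20..46 mm above the bench, axes as the holder's, black handle on top. Origin: under its middle at bench height; at rest at x 0, y 50 mm of the holder. Slides only along the holder's -y, 0..75 mm. A 120 N/m spring (3.6 N preload, 1 N friction) pulls it back: 8 to 12 N of pull at the green band; it runs back when let go.
- handle (a point): Grip point in the sliding jaw's black handle, an upright tab 44 (holder's x) x 14 (holder's y, the pull direction) mm, from 46 to 95 mm above the bench. The point is on its centre line, 75 mm above the bench, 12 mm to -y of the carriage's origin. Both y sides are free above 46 mm: fingers can straddle it from above, closing along the holder's y.
- pointer (a point): Middle of the red pointer, a bar 3 mm wide (y) and 15 mm long that sticks out of the sliding jaw's +x side over the white scale; 22 mm above the bench, at the carriage's own y = 0. Moves with the jaw.
- marker: Green band on the white scale, 12 mm wide along the holder's y, at x 51.5, z 16 mm of the holder. Fixed during a run; its place along the scale differs from run to run (35 to 60 mm of jaw travel). Axes as the holder's. Origin: middle of the band. The pointer is within the band when less than 6 mm from it along y.
- brace (a joint): Angle (rad) of the steadying foot about its vertical hinge. 0: folded, pointing along the holder's +y. Grows as it swings out, clockwise from above, to the stop at 1.571, pointing along the holder's +x. Starts at 0.35 to 0.85. Friction keeps it where left up to about 1.2; beyond, a spring draws it into the end seat (0.3 Nm to push it out). Swinging takes up to 3 N at the post.
- brace_post (a point): Grip point of the foot's orange post, an upright pin 12 mm across near the foot's free end, 85 mm from the hinge, top 82 mm above the bench. The point is on its axis, 66 mm above the bench. The foot is a steel bar 16 mm wide, 100 mm long, 5 to 15 mm above the bench, with a black rubber pad 24 mm across under the post.
- brace_hinge (a point): Hinge axis of the foot, vertical, 10 mm above the bench, at x = 75, y = -70 mm in the holder's frame.
- board: Loose bystander: green circuit board lying flat, 60 x 90 x 4 mm with parts up to 10 mm high. Lies beyond the holder's -y end. Origin: centre of its underside.
- tape: Loose bystander: roll of amber tape lying flat, 60 mm across, 20 mm high. Beyond the holder's +y end or beside its far corner. Origin: centre of its underside.
- flux: Loose bystander: small white bottle with a red cap, standing, 32 mm across, 75 mm high. Beyond the holder's +y end or beside its far corner. Origin: centre of its underside.
- driver: Loose bystander: screwdriver with a blue handle, 150 mm long, lying beyond the foot's place on the holder's -y side. Origin: under its middle.

How it is judged:
By the outcome, as a careful person would: the job done as asked, in the order asked, and still so for the second after the job is handed in, while the arm keeps its last pose, push and grip.
It also fails if it takes over 48 s, if anything falls off the work surface, if the arm or the gripper's body presses on something with over 40 N, if the wrist force passes 120 N, or if a joint passes its speed limit or range.

## Robot

A 6-joint arm with a two-finger parallel gripper is mounted at the origin on the work surface. World frame = base frame: x ahead of the robot, y to its left, z up, the work surface at z = 0. Lengths are in m, angles in degrees, forces in N, time in s.
With the tool pointing down it reaches from about 0.375 to 0.9 m from the base axis. Payload 3.1 kg.
Tool frame: the origin (TCP) lies on the centre line of the jaws, within the pads' length; the fingertips stand 25 mm ahead of it and the grasp point (between the pads) lies 6 mm ahead of it; z points along the fingers, y is the line along which they close (so a half turn about z gives the same grasp; the last joint's range is limited). The gripper opens to 87 mm and grips with 3 to 60 N. Pads are 19 mm wide; open, the fingers measure 117 mm over their backs; the gripper's body (75 mm by 190 mm) begins 51 mm behind the grasp point.
Start: joints at [-81.618, 30.224, 82.088, -0, 67.689, -10.227], TCP at [0.199, -0.592, 0.221] pointing down, gripper open.
Joint ranges: [-176.69, 176.69], [-43.24, 126.21], [12.49, 139.97], [-82, 262], [0, 151.66], [-163.58, 163.58]. Speed limits (degrees/s): [159.86, 159.86, 180, 180, 180, 180].

## Interface

Orientations are given as a 3x3 rotation matrix whose columns are the frame's x, y, z axes.
In Python, from rig import * gives the robot as it stands.
- The arm moves only by the tool step_arm, never from a script. Its argument "steps" is a list of rows, each a list of 7 numbers: the shift along the tool's x, y, z normalised to -1 to 1, where 1 is 0.3 m, then the turn, a rotation vector about the tool's x, y, z normalised to -1 to 1, where 1 is 45 degrees, then the gripper's target within -1 to 1 (shut at 1, half-way at 0, fully open at -1). A call has 1 to 8 rows; each row is the pose to reach, as a shift and turn from the pose commanded when the call began, along the tool's axes at that moment; what a row does not reach only later rows make up. A row lasts 1/12 s, in which the tool goes at most 41.7 mm and 7.16 degrees, less where a joint would pass 70% of its speed; a pose out of reach is approached as far as the arm can. A call with a number of a shift or a turn outside -1 to 1 is refused whole. A call with a gripper value outside its range is refused whole. The fingers move at their own pace and stop on an object; the grip force is fixed at half the most. Time passes only in rows, so rows that repeat a pose let the fingers close. It gives the time, the measured TCP pose, the force, the opening and the grip force at its end, in the units of the state.
- read_state(): the state, without advancing time (a new reading comes with each control period).
- capture(name): name is "scene" or "top" or "wrist"; returns a dict with "image" (420x560x3 uint8, red, green, blue), "vertical_fov" (degrees; the focal length in pixels is half the picture's height over the tangent of half this angle, whatever the lens; pixels are square), "cx", "cy" (the principal point, pixels), "world_from_camera" (4x4, takes a point from camera to world coordinates); the wrist camera has in their place "T_tool_cam" (4x4, takes a point from camera to tool coordinates, whose origin is the TCP and whose axes are the flange's). Camera axes: x right, y down, z forward; pixel columns grow to the right and rows downward; lengths in m; the calibration is good to about 2 mm. A picture is of the moment at which its call begins: read the wrist's pose just before it. There is no depth.
- hand_in(): hands the job in; it is judged then, once.
The state is a dict: "time_s": time; "joint_positions": joint angles; "qvel": joint speeds; "tau": joint torques, N m; "position": TCP position; "tcp_rot": TCP orientation; "force": force on the tool from outside, world axes, zero at the start; "moment": the same for the moment, N m; "opening": opening from 0.0 (shut) to 1.0 (fully open); "grasp_force": force on a finger pad.
Only numpy, scipy, OpenCV 4.12 (cv2) and the standard library are available. Lean on these libraries where they do the work, as an engineer would, in place of code of your own. Each camera call takes 0.05 s, during which the arm holds its last target. There are 200 camera calls.

## Working session

There is one attempt and no reset: what is moved stays moved. The work goes in short steps, Python scripts to look and compute and a tool call to move; the robot and the scene stay as the last step left them, time stands still between calls to the robot, and variables do not carry over. Pictures are saved under pics/ and viewed, at most 10 in all, crops included, and the job is handed in when it is done.

Besides the shell and the picture viewer there is one more tool, called after "Call:" by a JSON object that holds its "api" and its "payload". step_arm: Moves the arm, as the interface text tells. Scaled input: -1 to 1 covers 0.3 m each way for a shift and 45 degrees each way for a turn. Its arguments: {"type":"object","properties":{"steps":{"type":"array"}},"required":["steps"]}

```bash
mkdir -p pics; ls
python3 - <<'E'
from rig import *
import cv2
s=read_state(); print(s)
for n in("top","scene"):
    c=capture(n); print(n,c["vertical_fov"],c["cx"],c["cy"],c["world_from_camera"].tolist() if hasattr(c["world_from_camera"],'tolist') else c["world_from_camera"])
    cv2.imwrite(f"pics/{n}0.png",c["image"][:,:,::-1])
E
```

```text
pics
{'time_s': 0.0, 'joint_positions': array([-8.16175006e+01,  3.02780883e+01,  8.21563273e+01, -1.62965772e-03,
        6.76896398e+01, -1.02278498e+01]), 'qvel': array([-0.02076531, -0.02400398, -0.00238982, -0.02043426, -0.01261386,
        0.12538514]), 'tau': array([-9.03128512e-04, -4.40043783e+01, -1.76590240e+01,  6.31198031e-02,
        5.82508149e-02, -1.52128173e-04]), 'position': array([ 0.19936161, -0.59157206,  0.22028138]), 'tcp_rot': array([[ 9.47707388e-01,  3.19140393e-01, -3.41673591e-04],
       [ 3.19140374e-01, -9.47705044e-01,  2.13820787e-03],
       [ 3.58582714e-04, -2.13543723e-03, -9.99997656e-01]]), 'force': array([-0.24439537, -0.65624797,  0.47634682]), 'moment': array([-0.03621128,  0.0074501 , -0.01268772]), 'grasp_force': 0.0, 'opening': 1.000995804122439}
top 54.40148285896277 274.0620543720611 200.74772576542233 [[0.024018556766284192, -0.9863485178826708, 0.16291012921707365, 0.45695882838034146], [-0.9995958865094505, -0.02617313767219882, -0.011091913170317496, 0.04033422869972844], [0.015204361356220105, -0.16257788328998185, -0.9865785621331424, 0.9218009575706456], [0.0, 0.0, 0.0, 1.0]]
scene 48.966760243215916 279.5341241317162 217.10358087630422 [[-0.22657521791256874, 0.8501793114403566, -0.47524605103743156, 1.045635287814518], [0.97397760274776, 0.19496693706305507, -0.11556609709589276, 0.16324939049626835], [-0.005594637932755069, -0.4890634231375842, -0.8722302839132274, 0.8712252037886314], [0.0, 0.0, 0.0, 1.0]]
```

View pics/top0.png

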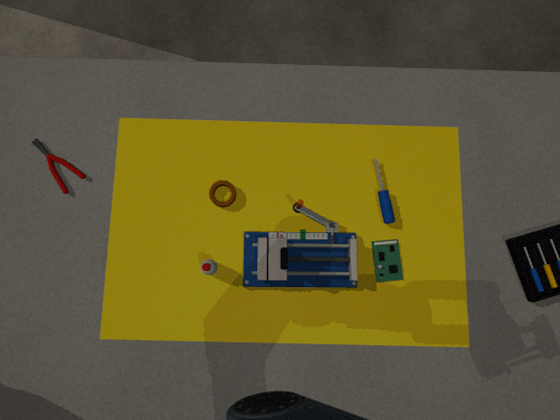

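View pics/scene0.png

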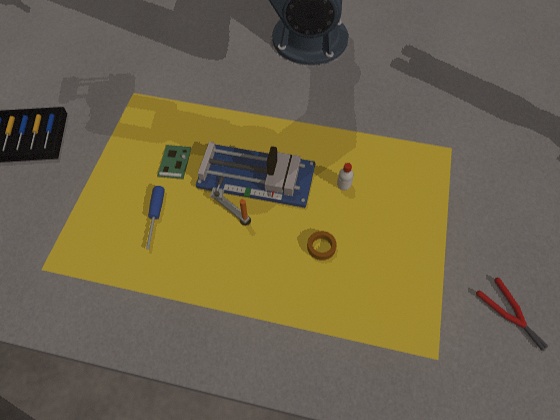

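The top view shows the holder at about (300,260) with its -y end to the right, the post top at (299,204), the green band at (303,234), the driver at (385,190), the board at (387,260), the tape at (222,193) and the bottle at (207,267). The scene view agrees: post at (243,210), handle at (272,160), band at (249,191).

```bash
cat > h.py <<'E'
from rig import *
import cv2, numpy as np
def cam(c,T=None):
    f=c["image"].shape[0]/2/np.tan(np.radians(c["vertical_fov"]/2))
    W=np.array(c["world_from_camera"]) if T is None else T
    return f,c["cx"],c["cy"],W
def ray(k,u,v):
    f,cx,cy,W=k; d=W[:3,:3]@np.array([(u-cx)/f,(v-cy)/f,1]); return W[:3,3],d/np.linalg.norm(d)
def onz(k,u,v,z):
    o,d=ray(k,u,v); return o+d*(z-o[2])/d[2]
def proj(k,p):
    f,cx,cy,W=k; q=W[:3,:3].T@(np.array(p)-W[:3,3]); return np.array([f*q[0]/q[2]+cx,f*q[1]/q[2]+cy])
def mask(img,lo,hi): return cv2.inRange(cv2.cvtColor(img,cv2.COLOR_RGB2HSV),lo,hi)
def blobs(m,amin=6,roi=None):
    if roi: z=np.zeros_like(m); x0,y0,x1,y1=roi; z[y0:y1,x0:x1]=m[y0:y1,x0:x1]; m=z
    n,l,s,c=cv2.connectedComponentsWithStats(m)
    return [(s[i].tolist(),c[i].round(1).tolist(),l==i) for i in range(1,n) if s[i,4]>=amin]
def wrist():
    s=read_state(); c=capture("wrist"); T=np.eye(4); T[:3,:3]=s["tcp_rot"]; T[:3,3]=s["position"]
    return c,cam(c,T@np.array(c["T_tool_cam"])),s
E
python3 - <<'E'
from h import *
for n,roi in(("top",(230,180,430,300)),("scene",(150,130,330,260))):
    c=capture(n);k=cam(c);im=c["image"]
    for nm,lo,hi,z in(("blue",(100,120,40),(125,255,255),.016),("orange",(3,150,90),(17,255,255),.066),("green",(50,120,50),(80,255,255),.016),("red",(0,150,80),(2,255,255),.022),("redB",(174,150,80),(180,255,255),.022)):
        for s,ce,b in blobs(mask(im,lo,hi),5,roi):
            if nm=="blue" and s[4]<100: continue
            print(n,nm,s,ce,onz(k,*ce,z).round(4))
    m=mask(im,(100,120,40),(125,255,255)); z=np.zeros_like(m); x0,y0,x1,y1=roi; 
    if n=="top": x1=365
    z[y0:y1,x0:x1]=m[y0:y1,x0:x1]
    if n=="scene": z[:,:190]=0
    pts=np.argwhere(z)[:,::-1]
    P=np.array([onz(k,*p,.016)[:2] for p in pts],np.float32)
    r=cv2.minAreaRect(P); print(n,"rect",r, cv2.boxPoints(r).tolist())
    cv2.imwrite(f"pics/{n}crop.png",cv2.resize(im[roi[1]:roi[3],roi[0]:roi[2],::-1],None,fx=4,fy=4,interpolation=cv2.INTER_CUBIC))
E
```

```text
top blue [378, 190, 16, 33, 327] [385.8, 206.4] [ 0.6003 -0.2217  0.016 ]
top blue [244, 232, 113, 55, 1546] [284.3, 270.7] [0.4522 0.0041 0.016 ]
top blue [288, 233, 43, 11, 154] [311.5, 240.4] [ 0.5198 -0.0549  0.016 ]
top blue [334, 233, 22, 11, 177] [342.2, 237.4] [ 0.5281 -0.1231  0.016 ]
top blue [288, 247, 60, 10, 544] [317.6, 251.7] [ 0.4952 -0.0686  0.016 ]
top blue [288, 262, 60, 10, 556] [318.1, 266.1] [ 0.4639 -0.0699  0.016 ]
top orange [230, 197, 4, 5, 7] [230.9, 198.9] [0.5998 0.1223 0.066 ]
top orange [298, 200, 5, 5, 19] [300.0, 201.8] [ 0.5975 -0.0244  0.066 ]
top green [301, 230, 4, 2, 8] [302.5, 230.5] [ 0.5412 -0.0347  0.016 ]
top green [301, 233, 4, 6, 24] [302.5, 235.5] [ 0.5301 -0.0348  0.016 ]
top green [372, 242, 31, 39, 642] [386.8, 262.4] [ 0.4756 -0.2213  0.016 ]
top rect ((0.4780866503715515, -0.029174096882343292), (0.11732915788888931, 0.2463538497686386), 0.8421387076377869) [[0.4176180064678192, 0.0931272953748703], [0.42123880982398987, -0.1531999409198761], [0.5385552644729614, -0.15147548913955688], [0.5349345207214355, 0.09485174715518951]]
scene blue [221, 166, 32, 11, 115] [238.7, 171.4] [ 0.4853 -0.0665  0.016 ]
scene blue [299, 171, 14, 35, 110] [305.9, 185.1] [0.4876 0.0884 0.016 ]
scene blue [150, 186, 14, 32, 289] [156.6, 200.7] [ 0.5996 -0.2197  0.016 ]
scene orange [272, 191, 2, 6, 7] [272.3, 193.3] [0.5554 0.0293 0.066 ]
scene orange [240, 199, 7, 21, 89] [243.6, 208.3] [ 0.6033 -0.019   0.066 ]
scene orange [308, 231, 22, 28, 224] [317.8, 243.7] [0.6479 0.1422 0.066 ]
scene green [244, 188, 7, 8, 35] [246.9, 191.9] [ 0.5339 -0.0342  0.016 ]
scene rect ((0.4834699332714081, -0.0272199809551239), (0.1215352937579155, 0.2467859983444214), 0.9218895435333252) [[0.4207248389720917, 0.09517933428287506], [0.4246954619884491, -0.15157471597194672], [0.5462150573730469, -0.14961929619312286], [0.5422444343566895, 0.09713475406169891]]
```

View pics/topcrop.png

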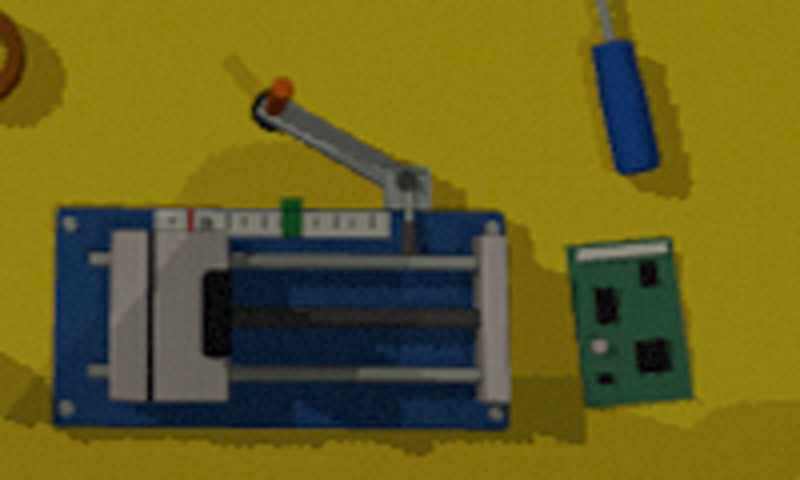

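The crop shows the red pointer at about (191,218), the green band at (291,217), the post top at (283,85) and the hinge at (405,180). That puts the foot near 0.47 rad and the band about 55 mm from the pointer. Next I move above the post for a close look with the wrist camera.

Call:
{"api": "step_arm", "payload": {"steps": [[0.87,-0.69,-0.13,0,0,-0.5,-1],[0.87,-0.69,-0.13,0,0,-0.98,-1],[0.87,-0.69,-0.13,0,0,-0.98,-1],[0.87,-0.69,-0.13,0,0,-0.98,-1],[0.87,-0.69,-0.13,0,0,-0.98,-1],[0.87,-0.69,-0.13,0,0,-0.98,-1],[0.87,-0.69,-0.13,0,0,-0.98,-1],[0.87,-0.69,-0.13,0,0,-0.98,-1]]}}

```text
time_s: 0.87
position: [0.3803, -0.3126, 0.2602]
tcp_rot: [[0.458, 0.889, 0.0], [0.889, -0.458, 0.0], [0.0, -0.0, -1.0]]
force: [1.6, -0.1, 0.4]
opening: 0.999
grasp_force: 0.0
```

```bash
cat >> h.py <<'E'
def go(p,a=None,s=None):
    "normalised shift and z turn from the present pose to TCP p, tool x at angle a (deg)"
    s=s or read_state(); R=s["tcp_rot"]; d=R.T@(np.array(p)-s["position"])/.3
    a0=np.degrees(np.arctan2(R[1,0],R[0,0])); print("t",s["time_s"],"pos",s["position"].round(4),"a",a0.round(2),"F",s["force"].round(1),"open",round(s["opening"],3),"| shift",d.round(3),"turn",None if a is None else round((a0-a)/45,3), "tilt",(R[:2,2]*57.3).round(2))
E
python3 -c "
from h import *
go([.56,-.04,.30],63); print(np.array(wrist()[0]['T_tool_cam']).round(3).tolist())"
```

```text
t 0.8667 pos [ 0.3803 -0.3126  0.2602] a 62.73 F [ 1.6 -0.1  0.4] open 0.999 | shift [ 1.082  0.116 -0.132] turn -0.006 tilt [0.   0.01]
[[0.002, -0.968, -0.253, 0.069], [1.0, 0.001, 0.001, -0.001], [-0.0, -0.253, 0.968, -0.164], [0.0, 0.0, 0.0, 1.0]]
```

Call:
{"api": "step_arm", "payload": {"steps": [[0.95,0.11,-0.13,0,0,0,-1],[0.95,0.11,-0.13,0,0,0,-1],[0.95,0.11,-0.13,0,0,0,-1],[0.95,0.11,-0.13,0,0,0,-1],[0.95,0.11,-0.13,0,0,0,-1],[0.95,0.11,-0.13,0,0,0,-1],[0.95,0.11,-0.13,0,0,0,-1],[0.95,0.11,-0.13,0,0,0,-1]]}}

```text
time_s: 1.58
position: [0.5434, -0.071, 0.3002]
tcp_rot: [[0.453, 0.892, 0.005], [0.892, -0.453, 0.002], [0.004, 0.004, -1.0]]
force: [0.5, -0.4, 0.7]
opening: 1.002
grasp_force: 0.0
```

Run:
```python
from h import *
go([.56,-.04,.30],63)
c,k,s=wrist(); im=c["image"]; cv2.imwrite("pics/w1.png",im[:,:,::-1])
for nm,lo,hi,z in(("orange",(3,150,90),(17,255,255),.066),("green",(50,120,50),(80,255,255),.016),("red",(0,150,80),(2,255,255),.022),("redB",(174,150,80),(180,255,255),.022)):
    for st,ce,b in blobs(mask(im,lo,hi),20): print(nm,st,ce,onz(k,*ce,z).round(4))
```

```text
t 1.5833 pos [ 0.5434 -0.071   0.3002] a 63.09 F [ 0.5 -0.4  0.7] open 1.002 | shift [0.117 0.003 0.001] turn 0.002 tilt [0.3  0.13]
orange [241, 0, 36, 10, 223] [258.3, 3.8] [0.6074 0.1139 0.066 ]
orange [299, 120, 11, 11, 90] [304.7, 124.9] [ 0.5969 -0.0223  0.066 ]
green [256, 148, 17, 14, 121] [263.8, 154.0] [ 0.5341 -0.0333  0.016 ]
green [287, 251, 28, 14, 124] [299.9, 259.3] [ 0.5104 -0.1924  0.016 ]
green [269, 296, 33, 13, 187] [282.9, 300.6] [ 0.4579 -0.2411  0.016 ]
red [102, 13, 15, 15, 154] [109.3, 19.8] [0.4427 0.1932 0.022 ]
```

View pics/w1.png

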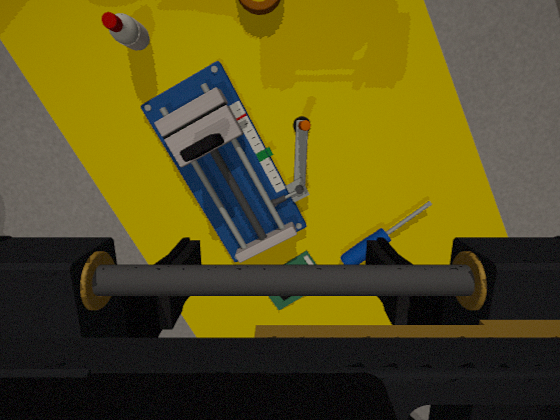

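The wrist view shows the post top at (305,125), hinge at (300,189), green band at (264,154), pointer at (242,119) and handle at (201,147), with nothing standing near the post.

Run:
```python
from h import *
c,k,s=wrist(); im=c["image"]
m=mask(im,(100,120,40),(125,255,255)); z=np.zeros_like(m); z[50:268,130:312]=m[50:268,130:312]
P=np.array([onz(k,u,v,.016)[:2] for v,u in np.argwhere(z)],np.float32); r=cv2.minAreaRect(P); print(r)
print("hinge",onz(k,300,189,.018),"handle top",onz(k,203,143,.095),"pointer",onz(k,242,118,.022))
b=[x for x in blobs(mask(im,(3,150,90),(17,255,255)),20) if x[1][1]>50][0]; print("post top wrist",b[0],b[1],onz(k,*b[1],.082))
o=[];d=[]
ks=[(k,b[1])]
for n,roi in(("top",(285,190,310,215)),("scene",(235,190,255,225))):
    cc=capture(n);kk=cam(cc); bb=max(blobs(mask(cc["image"],(3,130,60),(18,255,255)),5,roi),key=lambda x:x[0][4]); x,y,w,h,_=bb[0]; print(n,bb[0],bb[1])
    p=[x+w-3,y+2] if n=="top" else [x+w/2-1.5,y+2]
    ks.append((kk,p))
A=np.zeros((3,3));B=np.zeros(3)
for kk,p in ks:
    oo,dd=ray(kk,*p); M=np.eye(3)-np.outer(dd,dd); A+=M;B+=M@oo
    print(onz(kk,*p,.08).round(4))
print("tri",np.linalg.solve(A,B).round(4)); go([.56,-.04,.3],63)
```

```text
((0.4804985225200653, -0.02779635787010193), (0.11810561269521713, 0.24666909873485565), 0.9388661980628967)
hinge [ 0.55365122 -0.10113512  0.018     ] handle top [0.48434932 0.00870288 0.095     ] pointer [0.52803829 0.01737826 0.022     ]
post top wrist [300, 117, 11, 10, 88] [305.6, 121.2] [ 0.59581215 -0.02172166  0.082     ]
top [296, 200, 7, 9, 46] [299.0, 203.8]
scene [240, 199, 7, 21, 106] [243.2, 208.8]
[ 0.5959 -0.0218  0.08  ]
[ 0.5947 -0.0234  0.08  ]
[ 0.5953 -0.0234  0.08  ]
tri [ 0.5954 -0.0228  0.0803]
t 1.7833 pos [ 0.5389 -0.077   0.2985] a 62.7 F [-0.3 -0.3 -0.1] open 1.001 | shift [ 0.142  0.006 -0.005] turn -0.007 tilt [-0.09 -0.01]
```

Call:
{"api": "step_arm", "payload": {"steps": [[0.248,0.085,0,0,0,0,-1],[0.248,0.085,0,0,0,0,-1],[0.248,0.085,0.14,0,0,0,-1],[0.248,0.085,0.28,0,0,0,-1],[0.248,0.085,0.42,0,0,0,-1],[0.248,0.085,0.56,0,0,0,-1],[0.248,0.085,0.6,0,0,0,-1],[0.248,0.085,0.6,0,0,0,-1]]}}

```text
time_s: 2.45
position: [0.592, -0.0233, 0.1141]
tcp_rot: [[0.461, 0.887, -0.011], [0.887, -0.461, 0.002], [-0.003, -0.011, -1.0]]
force: [-0.4, -0.3, 0.6]
opening: 0.998
grasp_force: 0.0
```

Run:
```python
from h import *
c,k,s=wrist(); im=c["image"]
go([.5955,-.0227,.07],62.3,s)
for st,ce,b in blobs(mask(im,(3,130,60),(18,255,255)),20): print(st,ce,onz(k,*ce,.082).round(4),onz(k,*ce,.07).round(4))
cv2.imwrite("pics/w2.png",im[:,:,::-1])
```

```text
t 2.45 pos [ 0.592  -0.0233  0.1141] a 62.54 F [-0.4 -0.3  0.6] open 0.998 | shift [0.008 0.011 0.147] turn 0.005 tilt [-0.64  0.13]
[174, 0, 72, 24, 952] [210.2, 10.5] [0.615  0.1075 0.082 ] [0.6144 0.1118 0.07  ]
[281, 200, 19, 40, 600] [289.8, 220.4] [ 0.5996 -0.0156  0.082 ] [ 0.5981 -0.0189  0.07  ]
```

View pics/w2.png

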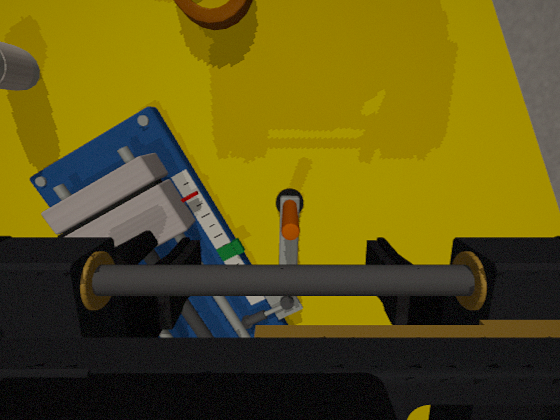

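The post (291,232) stands between the open fingers at (185,265) and (380,265), and the foot bar leads down to the hinge at (287,303). I'll go down and close on it.

Call:
{"api": "step_arm", "payload": {"steps": [[0.01,0.011,0.15,0,0,0,-1],[0.01,0.011,0.15,0,0,0,-1],[0.01,0.011,0.15,0,0,0,-1],[0.01,0.011,0.15,0,0,0,1],[0.01,0.011,0.15,0,0,0,1],[0.01,0.011,0.15,0,0,0,1],[0.01,0.011,0.15,0,0,0,1],[0.01,0.011,0.15,0,0,0,1]]}}

```text
time_s: 3.17
position: [0.6014, -0.0209, 0.0755]
tcp_rot: [[0.458, 0.889, 0.002], [0.889, -0.458, -0.001], [0.001, 0.002, -1.0]]
force: [-0.6, -1.3, 0.1]
opening: 0.704
grasp_force: 0.0
```

Call:
{"api": "step_arm", "payload": {"steps": [[0,0,0,0,0,0,1],[0,0,0,0,0,0,1],[0,0,0,0,0,0,1]]}}

```text
time_s: 3.42
position: [0.6008, -0.0207, 0.0742]
tcp_rot: [[0.458, 0.889, 0.0], [0.889, -0.458, -0.0], [0.0, 0.0, -1.0]]
force: [-0.0, -0.6, 0.6]
opening: 0.479
grasp_force: 0.0
```

Call:
{"api": "step_arm", "payload": {"steps": [[-0.014,-0.013,0.012,0,0,0,1],[-0.014,-0.013,0.012,0,0,0,1],[-0.014,-0.013,0.012,0,0,0,1],[-0.014,-0.013,0.012,0,0,0,1],[-0.014,-0.013,0.012,0,0,0,1],[-0.014,-0.013,0.012,0,0,0,1]]}}

```text
time_s: 3.92
position: [0.5955, -0.0229, 0.0703]
tcp_rot: [[0.459, 0.889, 0.0], [0.889, -0.459, -0.0], [-0.0, 0.0, -1.0]]
force: [0.3, -0.1, -1.0]
opening: 0.119
grasp_force: 30.0
```

Run:
```python
from h import *
go([.5955,-.0227,.07],62.3)
print(read_state()["grasp_force"])
H=np.array([.5566,-.0968]); s=read_state(); p=s["position"]; R=s["tcp_rot"]
v=p[:2]-H; th0=np.arctan2(v[0],v[1]); r=np.hypot(*v); print("r",r,"th",np.degrees(th0))
for th in range(30,97,5):
    q=np.r_[H+r*np.array([np.sin(np.radians(th)),np.cos(np.radians(th))]),p[2]]
    print(th,(R.T@(q-p)/.3).round(3),"turn",round((th-np.degrees(th0))/45,3))
```

```text
t 3.9167 pos [ 0.5955 -0.0229  0.0703] a 62.71 F [ 0.3 -0.1 -1. ] open 0.119 | shift [ 0.001 -0.     0.001] turn 0.009 tilt [ 0.01 -0.01]
29.99976933002472
r 0.08351197933647726 th 27.788172948069935
30 [-0.     0.011  0.   ] turn 0.049
35 [-0.003  0.035  0.   ] turn 0.16
40 [-0.007  0.059  0.   ] turn 0.271
45 [-0.013  0.082  0.   ] turn 0.382
50 [-0.022  0.105  0.   ] turn 0.494
55 [-0.032  0.127  0.   ] turn 0.605
60 [-0.044  0.148  0.   ] turn 0.716
65 [-0.058  0.168  0.   ] turn 0.827
70 [-0.074  0.186  0.   ] turn 0.938
75 [-0.091  0.204  0.   ] turn 1.049
80 [-0.11   0.219  0.   ] turn 1.16
85 [-0.13   0.233  0.   ] turn 1.271
90 [-0.151  0.245  0.   ] turn 1.382
95 [-0.173  0.255  0.   ] turn 1.494
```

Call:
{"api": "step_arm", "payload": {"steps": [[0,0.011,0,0,0,0.05,1],[-0.003,0.035,0,0,0,0.16,1],[-0.007,0.059,0,0,0,0.27,1],[-0.013,0.082,0,0,0,0.38,1],[-0.022,0.105,0,0,0,0.49,1],[-0.032,0.127,0,0,0,0.6,1],[-0.044,0.148,0,0,0,0.72,1],[-0.044,0.148,0,0,0,0.72,1]]}}

```text
time_s: 4.58
position: [0.6297, -0.0561, 0.0703]
tcp_rot: [[0.864, 0.503, 0.001], [0.503, -0.864, -0.001], [0.001, 0.001, -1.0]]
force: [1.7, -1.4, -2.1]
opening: 0.123
grasp_force: 30.0
```

```bash
cat > arc.py <<'E'
from h import *
H=np.array([.5566,-.0968]); s=read_state(); p=s["position"]; R=s["tcp_rot"]
go([.5955,-.0227,.07],62.3,s)
v=p[:2]-H; th0=np.degrees(np.arctan2(v[0],v[1])); r=np.hypot(*v); print("r",r,"th",th0)
for th in range(60,97,3):
    q=np.r_[H+.0835*np.array([np.sin(np.radians(th)),np.cos(np.radians(th))]),.07]
    print(th,(R.T@(q-p)/.3).round(3),"turn",round((np.degrees(np.arctan2(R[1,0],R[0,0]))-90+th)/45,3))
E
python3 arc.py
```

```text
t 4.5833 pos [ 0.6297 -0.0561  0.0703] a 30.18 F [ 1.7 -1.4 -2.1] open 0.123 | shift [-0.043 -0.153  0.001] turn -0.714 tilt [ 0.07 -0.06]
r 0.08366299380050579 th 60.872237949623816
60 [-0.    -0.004  0.001] turn 0.004
63 [-0.001  0.01   0.001] turn 0.071
66 [-0.002  0.025  0.001] turn 0.137
69 [-0.004  0.039  0.001] turn 0.204
72 [-0.007  0.054  0.001] turn 0.271
75 [-0.01   0.068  0.001] turn 0.337
78 [-0.014  0.082  0.001] turn 0.404
81 [-0.019  0.095  0.001] turn 0.471
84 [-0.025  0.109  0.001] turn 0.537
87 [-0.031  0.122  0.001] turn 0.604
90 [-0.038  0.135  0.001] turn 0.671
93 [-0.046  0.147  0.001] turn 0.737
96 [-0.054  0.159  0.001] turn 0.804
```

Call:
{"api": "step_arm", "payload": {"steps": [[-0.001,0.018,0,0,0,0.1,1],[-0.004,0.039,0,0,0,0.2,1],[-0.008,0.059,0,0,0,0.3,1],[-0.014,0.082,0,0,0,0.4,1],[-0.021,0.102,0,0,0,0.5,1],[-0.028,0.116,0,0,0,0.58,1],[-0.036,0.131,0,0,0,0.65,1],[-0.036,0.131,0,0,0,0.65,1]]}}

```text
time_s: 5.25
position: [0.6404, -0.0956, 0.0703]
tcp_rot: [[1.0, 0.019, 0.003], [0.019, -1.0, -0.002], [0.003, 0.002, -1.0]]
force: [3.3, -3.9, -4.0]
opening: 0.126
grasp_force: 30.0
```

Call:
{"api": "step_arm", "payload": {"steps": [[0,0,0,0,0,0,1],[0,0,0,0,0,0,1]]}}

```text
time_s: 5.42
position: [0.6404, -0.0951, 0.0704]
tcp_rot: [[1.0, 0.021, 0.003], [0.021, -1.0, -0.002], [0.003, 0.002, -1.0]]
force: [4.2, -4.5, -4.2]
opening: 0.118
grasp_force: 30.0
```

```bash
python3 arc.py | head -2
```

```text
t 5.4167 pos [ 0.6404 -0.0951  0.0704] a 1.23 F [ 4.2 -4.5 -4.2] open 0.118 | shift [-0.144 -0.245  0.   ] turn -1.357 tilt [ 0.15 -0.11]
r 0.08381142815329097 th 88.85316853133173
```

Call:
{"api": "step_arm", "payload": {"steps": [[0,0.006,0,0,0,0,1],[0,0.012,0,0,0,0,1],[0,0.018,0,0,0,0,1],[0,0.018,0,0,0,0,1]]}}

```text
time_s: 5.75
position: [0.6404, -0.0964, 0.0704]
tcp_rot: [[1.0, 0.018, 0.002], [0.018, -1.0, 0.005], [0.002, -0.005, -1.0]]
force: [6.0, 5.7, -4.2]
opening: 0.122
grasp_force: 30.0
```

```bash
python3 arc.py | head -2
```

```text
t 5.75 pos [ 0.6404 -0.0964  0.0704] a 1.05 F [ 6.   5.7 -4.2] open 0.122 | shift [-0.145 -0.248  0.002] turn -1.361 tilt [0.13 0.29]
r 0.0837550558415974 th 89.75167033186762
```

The post stopped and pushes back against the stop. I'll release it and rise.

Call:
{"api": "step_arm", "payload": {"steps": [[0,-0.005,0,0,0,0,-0.6],[0,-0.005,0,0,0,0,-0.6],[0,-0.005,0,0,0,0,-0.6],[0,-0.005,0,0,0,0,-0.6],[0,-0.005,0,0,0,0,-1],[0,-0.005,0,0,0,0,-1]]}}

```text
time_s: 6.25
position: [0.639, -0.0982, 0.0705]
tcp_rot: [[1.0, 0.019, -0.001], [0.019, -1.0, 0.0], [-0.001, -0.0, -1.0]]
force: [-0.2, -0.8, 0.4]
opening: 0.49
grasp_force: 0.0
```

Call:
{"api": "step_arm", "payload": {"steps": [[0,0,-0.1,0,0,0,-1],[0,0,-0.24,0,0,0,-1],[0,0,-0.38,0,0,0,-1],[-0.1,-0.06,-0.5,0,0,0,-1],[-0.2,-0.12,-0.5,0,0,0,-1],[-0.3,-0.2,-0.5,0,0,0,-1],[-0.4,-0.24,-0.5,0,0,0,-1],[-0.4,-0.24,-0.5,0,0,0,-1]]}}

```text
time_s: 6.92
position: [0.5093, -0.0247, 0.2199]
tcp_rot: [[1.0, 0.021, -0.01], [0.021, -1.0, 0.003], [-0.01, -0.003, -1.0]]
force: [-0.3, -0.2, -0.8]
opening: 0.991
grasp_force: 0.0
```

Call:
{"api": "step_arm", "payload": {"steps": [[0,0,0,0,0,0,-1],[0,0,0,0,0,0,-1]]}}

```text
time_s: 7.08
position: [0.5189, -0.0288, 0.221]
tcp_rot: [[1.0, 0.018, 0.002], [0.018, -1.0, -0.001], [0.002, 0.001, -1.0]]
force: [0.6, -0.4, 0.2]
opening: 1.001
grasp_force: 0.0
```

Run:
```python
from h import *
c,k,s=wrist(); im=c["image"]; cv2.imwrite("pics/w3.png",im[:,:,::-1])
go([.484,.0102,.08],.9,s)
for nm,lo,hi,z in(("orange",(3,150,90),(17,255,255),.082),("green",(50,120,50),(80,255,255),.016),("red",(0,150,80),(4,255,255),.022),("redB",(174,150,80),(180,255,255),.022),("black",(0,0,0),(180,255,30),.095)):
    for st,ce,b in blobs(mask(im,lo,hi),25,(0,0,560,235)): print(nm,st,ce,onz(k,*ce,z).round(4))
```

```text
t 7.0833 pos [ 0.5189 -0.0288  0.221 ] a 1.06 F [ 0.6 -0.4  0.2] open 1.001 | shift [-0.115 -0.132  0.47 ] turn 0.003 tilt [ 0.12 -0.04]
orange [88, 55, 56, 60, 1287] [115.4, 84.4] [0.6165 0.1187 0.082 ]
orange [345, 54, 26, 22, 265] [358.4, 63.4] [ 0.6376 -0.0903  0.082 ]
green [283, 163, 11, 19, 175] [287.6, 171.7] [ 0.5343 -0.0333  0.016 ]
green [420, 178, 51, 57, 1536] [444.4, 208.5] [ 0.4952 -0.2159  0.016 ]
black [337, 63, 13, 19, 45] [340.7, 70.5] [ 0.6298 -0.0735  0.095 ]
black [214, 184, 4, 51, 83] [215.2, 208.2] [0.5109 0.0331 0.095 ]
black [454, 190, 9, 12, 90] [457.6, 195.3] [ 0.5272 -0.1855  0.095 ]
black [431, 202, 10, 16, 146] [435.3, 209.3] [ 0.5138 -0.1672  0.095 ]
black [235, 208, 18, 27, 427] [244.2, 222.1] [0.4982 0.0069 0.095 ]
black [446, 225, 15, 10, 139] [453.3, 229.7] [ 0.4947 -0.1865  0.095 ]
```

View pics/w3.png

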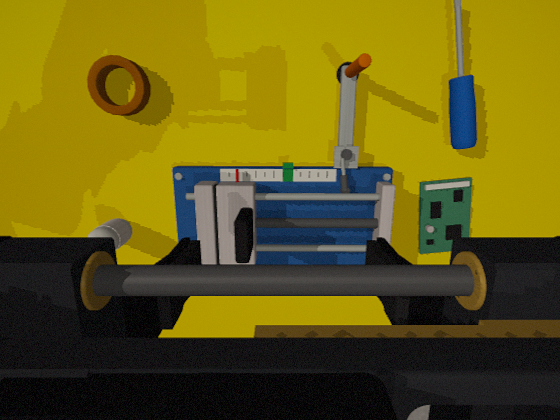

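The foot runs straight up in the tool frame, from the hinge (346,155) to the pad (346,72), so it is seated square. The pointer is at (237,176), the band at (288,172) and the handle at (244,222). Next is the grasp on the handle.

Call:
{"api": "step_arm", "payload": {"steps": [[-0.124,-0.13,0,0,0,0,-1],[-0.124,-0.13,0.02,0,0,0,-1],[-0.124,-0.13,0.13,0,0,0,-1],[-0.124,-0.13,0.24,0,0,0,-1],[-0.124,-0.13,0.34,0,0,0,-1],[-0.124,-0.13,0.42,0,0,0,-1],[-0.124,-0.13,0.467,0,0,0,-1],[-0.124,-0.13,0.467,0,0,0,-1]]}}

```text
time_s: 7.8
position: [0.4797, 0.0095, 0.0771]
tcp_rot: [[1.0, 0.018, -0.005], [0.018, -1.0, 0.001], [-0.005, -0.001, -1.0]]
force: [-0.2, -0.5, -0.4]
opening: 0.999
grasp_force: 0.0
```

Call:
{"api": "step_arm", "payload": {"steps": [[0,0,0,0,0,0,-1],[0,0,0,0,0,0,-1]]}}

```text
time_s: 7.97
position: [0.4817, 0.0094, 0.0807]
tcp_rot: [[1.0, 0.018, 0.002], [0.018, -1.0, -0.0], [0.002, 0.0, -1.0]]
force: [0.9, 0.8, 0.1]
opening: 0.999
grasp_force: 0.0
```

Run:
```python
from h import *
c=capture("top");k=cam(c); cv2.imwrite("pics/t4.png",cv2.resize(c["image"][180:300,230:390,::-1],None,fx=4,fy=4))
go([.481,.0098,.081],.9)
```

```text
t 8.0167 pos [0.4817 0.0094 0.0811] a 1.04 F [ 0.1  0.4 -0.2] open 0.999 | shift [-0.002 -0.001  0.   ] turn 0.003 tilt [ 0.15 -0.03]
```

View pics/t4.png

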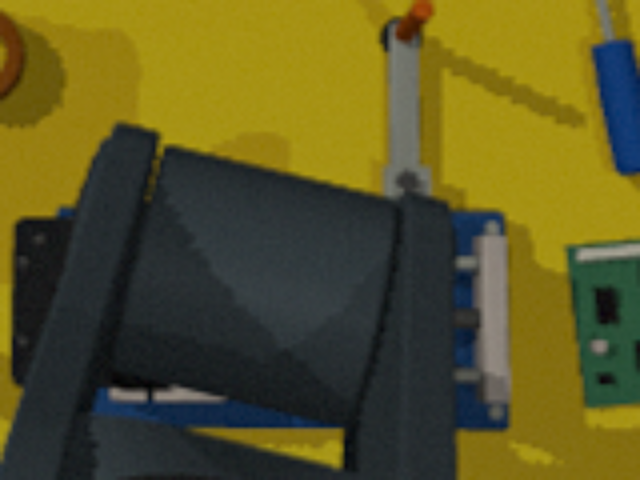

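The foot stands square, with the hinge at (407,180) and the pad at (395,35). The arm hides the jaw from above, so I'll read the pointer in the wrist and scene views. I close now.

Call:
{"api": "step_arm", "payload": {"steps": [[0,0,0,0,0,0,1],[0,0,0,0,0,0,1],[0,0,0,0,0,0,1],[0,0,0,0,0,0,1],[0,0,0,0,0,0,1],[0,0,0,0,0,0,1],[0,0,0,0,0,0,1],[0,0,0,0,0,0,1]]}}

```text
time_s: 8.68
position: [0.4801, 0.01, 0.0803]
tcp_rot: [[1.0, 0.018, -0.0], [0.018, -1.0, 0.0], [-0.0, -0.0, -1.0]]
force: [1.2, -0.8, 0.3]
opening: 0.476
grasp_force: 0.0
```

Call:
{"api": "step_arm", "payload": {"steps": [[0,0,0,0,0,0,1],[0,0,0,0,0,0,1],[0,0,0,0,0,0,1],[0,0,0,0,0,0,1],[0,0,0,0,0,0,1]]}}

```text
time_s: 9.1
position: [0.4801, 0.0094, 0.0803]
tcp_rot: [[1.0, 0.019, -0.0], [0.019, -1.0, -0.001], [-0.0, 0.001, -1.0]]
force: [-0.3, -3.7, -0.4]
opening: 0.155
grasp_force: 30.0
```

Run:
```python
from h import *
go([.481,.0098,.081],.9)
c,k,s=wrist();cv2.imwrite("pics/w5.png",c["image"][:,:,::-1])
d=capture("scene");kd=cam(d)
for nm,lo,hi,z in(("green",(50,120,50),(80,255,255),.016),("red",(0,130,50),(3,255,255),.022),("redB",(172,130,50),(180,255,255),.022)):
    for n,cc,kk,roi in(("w",c,k,(0,0,560,300)),("s",d,kd,(190,130,330,230))):
        for st,ce,b in blobs(mask(cc["image"],lo,hi),4,roi): print(n,nm,st,ce,onz(kk,*ce,z).round(4))
```

```text
t 9.1 pos [0.4801 0.0094 0.0803] a 1.08 F [-0.3 -3.7 -0.4] open 0.155 | shift [ 0.003 -0.001 -0.002] turn 0.004 tilt [-0.   -0.05]
w green [340, 130, 19, 9, 169] [348.9, 134.0] [ 0.5418 -0.0333  0.016 ]
w green [340, 140, 17, 21, 351] [348.0, 150.0] [ 0.5311 -0.0335  0.016 ]
w green [552, 164, 8, 50, 217] [555.7, 188.7] [ 0.5072 -0.182   0.016 ]
w green [544, 211, 16, 54, 210] [551.9, 232.8] [ 0.4745 -0.1867  0.016 ]
s green [244, 188, 7, 9, 38] [247.0, 191.9] [ 0.5339 -0.034   0.016 ]
w red [263, 140, 5, 22, 87] [265.0, 149.9] [0.5305 0.023  0.022 ]
w red [20, 261, 7, 4, 14] [22.9, 262.5] [0.4461 0.1985 0.022 ]
w redB [21, 263, 5, 2, 5] [23.0, 263.6] [0.4452 0.1985 0.022 ]
```

View pics/w5.png

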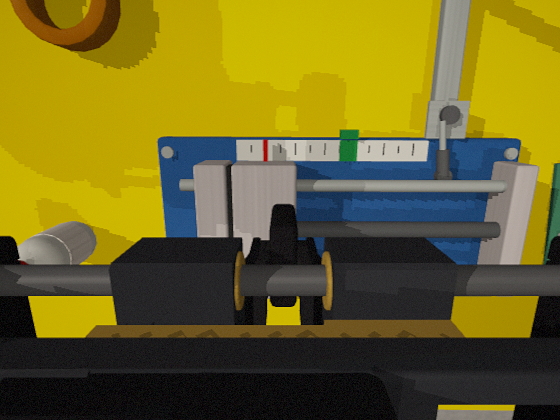

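The handle is gripped at (284,255) between the pads, the pointer is at (265,150) and the band at (348,150). The remaining travel is 56 mm, so I pull gently.

Call:
{"api": "step_arm", "payload": {"steps": [[0,0.025,0,0,0,0,1],[0,0.05,0,0,0,0,1],[0,0.075,0,0,0,0,1],[0,0.1,0,0,0,0,1],[0,0.125,0,0,0,0,1],[0,0.15,0,0,0,0,1],[0,0.175,0,0,0,0,1],[0,0.188,0,0,0,0,1]]}}

```text
time_s: 9.87
position: [0.4809, -0.0445, 0.0803]
tcp_rot: [[1.0, 0.015, -0.0], [0.015, -1.0, 0.005], [-0.0, -0.005, -1.0]]
force: [2.2, 11.6, 1.5]
opening: 0.161
grasp_force: 30.0
```

Call:
{"api": "step_arm", "payload": {"steps": [[0,0,0,0,0,0,1],[0,0,0,0,0,0,1],[0,0,0,0,0,0,1]]}}

```text
time_s: 10.12
position: [0.4808, -0.0444, 0.0803]
tcp_rot: [[1.0, 0.016, -0.0], [0.016, -1.0, 0.004], [-0.0, -0.004, -1.0]]
force: [2.6, 9.5, 0.3]
opening: 0.148
grasp_force: 30.0
```

```bash
cat > chk.py <<'E'
from h import *
import sys
go([.481,-.0466,.081],.9); print(read_state()["grasp_force"])
c,k,s=wrist();cv2.imwrite("pics/%s.png"%sys.argv[1],c["image"][:,:,::-1])
d=capture("scene");kd=cam(d)
for nm,lo,hi,z in(("green",(50,120,50),(80,255,255),.016),("red",(0,130,50),(3,255,255),.022),("orange",(5,150,90),(17,255,255),.066)):
    for n,cc,kk,roi in(("w",c,k,(0,0,560,300)),("s",d,kd,(150,130,330,260))):
        for st,ce,b in blobs(mask(cc["image"],lo,hi),4,roi): print(n,nm,st,ce,onz(kk,*ce,z).round(4))
E
python3 chk.py w6
```

```text
t 10.1167 pos [ 0.4808 -0.0444  0.0803] a 0.92 F [2.6 9.5 0.3] open 0.148 | shift [ 0.     0.007 -0.002] turn 0.0 tilt [-0.02  0.23]
30.004981756210327
w green [260, 130, 18, 9, 145] [269.0, 133.8] [ 0.5416 -0.033   0.016 ]
w green [261, 140, 2, 20, 26] [261.2, 151.1] [ 0.5299 -0.0277  0.016 ]
w green [268, 140, 10, 21, 209] [272.5, 150.0] [ 0.5308 -0.0355  0.016 ]
w green [478, 156, 82, 108, 1115] [502.1, 218.6] [ 0.485  -0.2012  0.016 ]
w green [539, 170, 21, 18, 82] [552.4, 175.9] [ 0.5165 -0.2304  0.016 ]
w green [503, 173, 35, 21, 222] [519.0, 180.7] [ 0.5127 -0.2079  0.016 ]
w green [492, 176, 13, 20, 108] [498.5, 184.5] [ 0.5098 -0.1941  0.016 ]
w green [507, 182, 53, 59, 834] [539.3, 211.7] [ 0.4906 -0.2269  0.016 ]
w green [518, 196, 4, 4, 7] [519.4, 197.9] [ 0.5005 -0.2106  0.016 ]
w green [524, 208, 5, 3, 6] [526.3, 209.3] [ 0.4922 -0.2172  0.016 ]
w green [481, 215, 5, 4, 8] [482.4, 216.1] [ 0.4866 -0.1868  0.016 ]
w green [544, 214, 5, 4, 10] [546.4, 216.1] [ 0.4875 -0.2326  0.016 ]
w green [487, 217, 4, 2, 4] [488.5, 217.2] [ 0.4859 -0.1913  0.016 ]
w green [481, 219, 4
[... 538 characters left out ...]
 green [537, 258, 10, 6, 28] [541.3, 260.7] [ 0.453  -0.2364  0.016 ]
w green [492, 262, 9, 2, 12] [496.3, 262.7] [ 0.4508 -0.2033  0.016 ]
w green [529, 262, 5, 2, 5] [531.0, 262.8] [ 0.4512 -0.2291  0.016 ]
s green [244, 188, 6, 8, 20] [246.4, 192.8] [ 0.5364 -0.0347  0.016 ]
w red [264, 140, 4, 22, 64] [265.0, 150.4] [ 0.5309 -0.0307  0.022 ]
w orange [0, 0, 18, 40, 450] [7.6, 16.5] [0.5966 0.0923 0.066 ]
w orange [263, 140, 1, 21, 21] [263.0, 150.0] [ 0.5347 -0.0321  0.066 ]
w orange [267, 141, 1, 20, 20] [267.0, 150.5] [ 0.5345 -0.0342  0.066 ]
s orange [198, 211, 10, 19, 102] [202.8, 219.9] [ 0.6474 -0.0914  0.066 ]
s orange [308, 231, 22, 29, 254] [318.2, 244.1] [0.6486 0.1432 0.066 ]
```

View pics/w6.png

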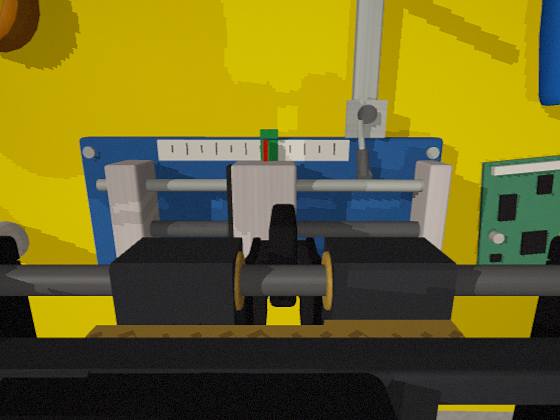

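The pointer (265,150) is already inside the band (260 to 278), about 2.3 mm short of its middle. The foot is still square. One small pull centres it.

Call:
{"api": "step_arm", "payload": {"steps": [[0,0.005,0,0,0,0,1],[0,0.009,0,0,0,0,1],[0,0.009,0,0,0,0,1],[0,0.009,0,0,0,0,1],[0,0.009,0,0,0,0,1],[0,0.009,0,0,0,0,1]]}}

```text
time_s: 10.72
position: [0.4809, -0.0467, 0.0803]
tcp_rot: [[1.0, 0.016, -0.0], [0.016, -1.0, 0.004], [-0.0, -0.004, -1.0]]
force: [1.8, 10.4, 0.5]
opening: 0.158
grasp_force: 30.0
```

```bash
python3 chk.py w7 | grep -v "w green \[[45]"
```

```text
t 10.7167 pos [ 0.4809 -0.0467  0.0803] a 0.92 F [ 1.8 10.4  0.5] open 0.158 | shift [ 0.    -0.    -0.002] turn 0.001 tilt [-0.02  0.26]
30.006917417049408
w green [256, 130, 19, 9, 144] [265.1, 133.7] [ 0.5416 -0.0326  0.016 ]
w green [257, 140, 6, 21, 96] [259.6, 150.3] [ 0.5305 -0.0289  0.016 ]
w green [268, 140, 6, 21, 126] [270.5, 150.0] [ 0.5308 -0.0363  0.016 ]
s green [244, 188, 7, 8, 24] [247.0, 192.7] [ 0.5359 -0.0335  0.016 ]
w red [264, 140, 3, 22, 64] [265.0, 150.6] [ 0.5308 -0.0329  0.022 ]
s red [247, 186, 2, 5, 5] [247.6, 188.0] [ 0.5274 -0.034   0.022 ]
w orange [0, 0, 15, 37, 354] [5.6, 15.1] [0.5972 0.091  0.066 ]
w orange [263, 140, 1, 21, 21] [263.0, 150.0] [ 0.5347 -0.0343  0.066 ]
w orange [267, 140, 1, 21, 21] [267.0, 150.0] [ 0.5348 -0.0364  0.066 ]
s orange [198, 211, 10, 19, 103] [202.8, 219.9] [ 0.6474 -0.0914  0.066 ]
s orange [308, 231, 22, 29, 254] [318.1, 243.9] [0.6482 0.1429 0.066 ]
```

The pointer is centred at y -0.0329 against the band at -0.0326. The handle is held at 30 N and the foot hasn't moved, so I'm handing in.

```bash
python3 -c "
from rig import *
print(hand_in())"
```

```text
the job is handed in; nothing more can be done
None
```

The foot is swung out and seated square; the jaw was then pulled open and handed in still held, with the red pointer about 0.3 mm from the middle of the green band; and no contact was seen with the board, tape, bottle or screwdriver.

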